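# Load a slide holder under the viewer's spring clip

## Robot

A 6-joint arm with a two-finger parallel gripper is mounted at the origin on the work surface. World frame = base frame: x ahead of the robot, y to its left, z up, the work surface at z = 0. Lengths are in m, angles in degrees, forces in N, time in s.
With the tool pointing down it reaches from about 0.375 to 0.975 m from the base axis. Payload 3.8 kg.
Tool frame: the origin (TCP) lies on the centre line of the jaws, within the pads' length; the fingertips stand 22 mm ahead of it and the grasp point (between the pads) lies 3 mm ahead of it; z points along the fingers, y is the line along which they close (so a half turn about z gives the same grasp; the last joint's range is limited). The gripper opens to 88 mm and grips with 3 to 60 N. Pads are 18 mm wide; open, the fingers measure 123 mm over their backs; the gripper's body (75 mm by 187 mm) begins 45 mm behind the grasp point.
Start: joints at [-69.265, 15.12, 91.902, -0, 72.978, -2.114], TCP at [0.262, -0.622, 0.261] pointing down, gripper open.
Joint ranges: [-150.88, 150.88], [-54.13, 125.18], [17.81, 147.31], [-75.09, 255.09], [0, 152.58], [-146.25, 146.25]. Speed limits (degrees/s): [147.25, 147.25, 180, 180, 180, 180].

## Interface

Orientations are given as [roll, pitch, yaw] about the fixed x, y, z axes, in that order (R = Rz(yaw) Ry(pitch) Rx(roll)).
In Python, from workcell import movep, movel, set_joints, set_gripper, hold, solve_ik, camera, MotionError, hand_in, get_time_s, get_joint_pos, get_dq, get_joint_torque, get_tcp_pos, get_tcp_rot, get_contact_force, get_ft_torque, get_width, get_gripper_force gives the robot as it stands. Calls block until the motion is done:
- movep(position, orientation): joint-space move of the TCP to a pose.
- movel(position, v=0.15, rotation=None, guard=None): straight line of the TCP; rotation=None keeps the orientation; v is the mean speed in m/s. With guard (N) it stops when the force on the tool has changed by that much, and returns True; else False.
- set_joints(angles): joint-space move.
- set_gripper(opening, force=None): finger opening in m; force is the grip in N (None keeps the last); returns when the fingers have stopped.
- hold(seconds).
- solve_ik(position, orientation): joint angles nearest the present ones, or None.
- camera(name): name is "side" or "top" or "wrist"; returns a dict with "img" (400x640x3 uint8, red, green, blue), "z_map" (400x640 float32, m along the optical axis (not along the pixel's ray), 0 where there is no reading), "vertical_fov" (degrees; the focal length in pixels is half the picture's height over the tangent of half this angle, whatever the lens; pixels are square), "cx", "cy" (the principal point, pixels), "T" (4x4, takes a point from camera to world coordinates). Camera axes: x right, y down, z forward; pixel columns grow to the right and rows downward; lengths in m; the calibration is good to about 2 mm. A picture is of the moment at which its call begins.
A pose or a line that the arm cannot do raises MotionError and nothing moves.
- hand_in(): hands the job in; it is judged then, once.
Readings, each from a call of its own:
- get_time_s(): time.
- get_joint_pos(): joint angles.
- get_dq(): joint speeds.
- get_joint_torque(): joint torques, N m.
- get_tcp_pos(): TCP position.
- get_tcp_rot(): TCP orientation.
- get_contact_force(): force on the tool from outside, world axes, zero at the start.
- get_ft_torque(): the same for the moment, N m.
- get_width(): finger opening in m.
- get_gripper_force(): force on a finger pad.
Only numpy, scipy, OpenCV 4.12 (cv2) and the standard library are available. Lean on these libraries where they do the work, as an engineer would, in place of code of your own. Each camera call takes 0.05 s, during which the arm holds its last target. There are 200 camera calls.

## Task

Load the slide viewer: press the spring clip's long thumb plate down with one fingertip so that its foot rises, and keep it down while the other fingertip pushes the slide holder by its upright tab along the channel, under the foot, until it is fully home against the end stop. Then let the clip come down on the holder and move the hand clear. Only press and push: do not lift or tip the holder, and leave the other things on the table where they are.

Things in the scene. Friction and masses are not known exactly. Their poses are not given: they have to be found in the camera images.
- stage: Fixed white slide viewer base, 250 x 135 mm, its flat working top 30 mm above the table. Origin at table height under the clip's foot, on the channel's centre line. x: direction in which the holder is pushed; y: from the channel to the thumb plate; z up. Base spans x -155 to +95, y -48 to +88 mm. Two bearings 14 mm high at x -124 and -21, y 25 to 35 mm.
- stop (a point): Middle of the foot of the end stop's face, on the stage's top at stage x = +15, y = 0 mm. The stop is a crossbar 9 mm high. The channel leading to it is 46 mm wide (y -23 to +23) between rails 5 mm high, 4 mm thick, from x -105 to +10. Beyond the stop a grey viewing head with a black tube stands at x +36 to +96 mm, up to 58 mm above the top.
- holder: Slide holder lying in the channel: aluminium frame with a window, 50 (x) x 40 (y) x 7 mm, about 90 g, with an upright tab at its rear edge. Origin: centre of its underside; x to its front (along stage x, within 0.05 rad), rear face at x = -25 mm. It starts flat on the stage's top with its origin at stage x -70 to -35 mm; fully home the origin is at stage x = -10 mm.
- tab (a point): Middle of the top edge of the tab's rear face (the face to push on): holder x -25, y 0, z +28 mm. The tab is 32 mm wide (y), 4 mm thick (x), its top 28 mm above the holder's underside.
- clip (a joint): Steel spring clip, a rocker on a 7 mm shaft along stage x at y = +30 mm, 10 mm above the top. Angle in rad: 0 closed (foot blocks the holder), grows as the thumb plate is pressed, hard stop 0.45. Beyond about 0.16 (press well past it) the holder can pass under; released on the holder it rests at about 0.14. It springs back. At the plate's middle it takes about 3 N to start, 8 N at the hard stop.
- thumb_plate (a point): Middle of the upper face of the clip's thumb plate: steel, 100 mm long (stage x -130 to -30), 40 mm wide, 3 mm thick, at stage y +34 to +72 mm. Closed, it slopes up away from the shaft by 0.25 rad, this point 17 mm above the stage's top at y = +53; at the hard stop it slopes down by 0.20 rad, this point 6.7 mm above the top. A fingertip can slide along it.
- foot (a point): Middle of the underside of the clip's foot, a steel block 12 mm along x and 10 mm wide, at stage x = 0, y = 0; closed it is 3 mm above the stage's top. An arm 12 mm wide carries it from the shaft.
- spare_frame: Bystander: a spare slide frame, 50 x 40 x 7 mm, without a tab, lying on the table. Origin at the centre of its underside.
- drops: Bystander: small eye-drop bottle, 28 mm diameter, 62 mm tall, standing.
- lens_ring: Bystander: a trial-lens ring of 38 mm diameter, 6 mm high, lying flat.
- penlight: Bystander: a penlight, 130 mm long, 16 mm thick, lying.
- elbow_rest: Bystander: round black and yellow elbow rest, 120 mm diameter, 80 mm high.
- sanitiser: Bystander: white pump bottle, 68 mm diameter, 183 mm tall.
- pot: Bystander: a grey plastic cup, 70 mm diameter, 90 mm tall.
There are look-alikes about, which are no part of the job. Leave any yellow look-alike of the holder alone.

How it is judged:
By the outcome, as a careful person would: the job done as asked, in the order asked, and still so for the second after the job is handed in, with the robot touching nothing.
It also fails if it takes over 35 s, if anything falls off the work surface, if the arm or the gripper's body presses on something with over 40 N, if the wrist force passes 120 N, or if a joint passes its speed limit or range.

## Working session

There is one attempt and no reset: what is moved stays moved. The work goes in short steps, each a Python script; the robot and the scene stay as the last script left them, time stands still between calls to the robot, and variables do not carry over. Pictures are saved under pics/ and viewed, at most 10 in all, crops included, and the job is handed in when it is done.

```bash
mkdir -p pics; ls
cat > h.py <<'E'
import numpy as np, cv2
from workcell import *
def snap(n,f):
    c=camera(n); cv2.imwrite(f'pics/{f}.png',cv2.cvtColor(c['img'],cv2.COLOR_RGB2BGR)); np.savez(f'pics/{f}.npz',**c); return c
def load(f): return np.load(f'pics/{f}.npz')
def foc(c): return c['img'].shape[0]/2/np.tan(np.radians(float(c['vertical_fov']))/2)
def ray(c,u,v):
    return np.array([(u-c['cx'])/foc(c),(v-c['cy'])/foc(c),1.])
def px(c,u,v,z=None):
    "world point at pixel by depth, or on plane z"
    T=c['T']; r=ray(c,u,v)
    if z is None:
        return T[:3,:3]@(r*float(c['z_map'][int(round(v)),int(round(u))]))+T[:3,3]
    d=T[:3,:3]@r; return T[:3,3]+d*(z-T[2,3])/d[2]
def proj(c,p):
    q=np.linalg.inv(c['T'])@np.r_[p,1]; return q[:2]/q[2]*foc(c)+[c['cx'],c['cy']]
E
python3 - <<'E'
from h import *
print(get_time_s())
for n in('top','side'):
    c=snap(n,n+'0'); print(n,c['T'].round(3).tolist(),c['vertical_fov'],c['cx'],c['cy'])
a=[cv2.imread(f'pics/{n}0.png') for n in('top','side')]
print(get_tcp_rot())
E
```

```text
pics
0.0
top [[0.02, -0.987, 0.162, 0.408], [-1.0, -0.018, 0.01, -0.016], [-0.007, -0.162, -0.987, 1.066], [0.0, 0.0, 0.0, 1.0]] 53.58589017718821 320.11587583565813 199.0742352441466
side [[-0.729, -0.391, 0.562, -0.044], [-0.684, 0.426, -0.592, 0.604], [-0.008, -0.816, -0.578, 0.653], [0.0, 0.0, 0.0, 1.0]] 52.07982036539644 317.29321870733213 200.5118739754227
[-1.79886384e+02 -6.17248271e-03  2.28484045e+01]
```

View pics/top0.png

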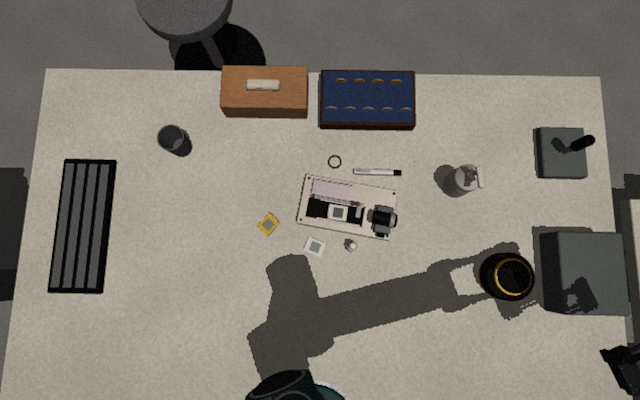

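View pics/side0.png

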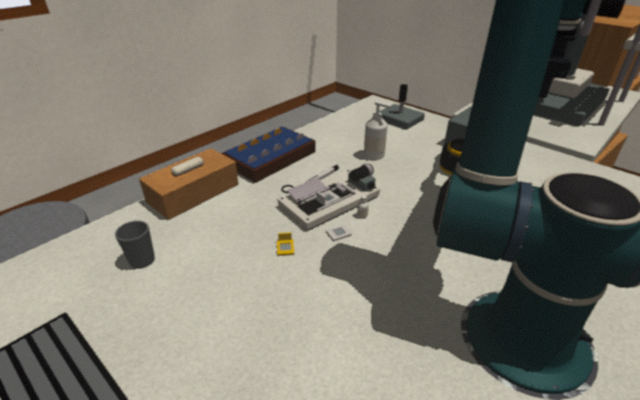

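Candidates: the stage is at top px (348,206), with a white holder in its channel at (338,213). A yellow look-alike is at (268,223) and the tabless spare frame at (315,246). Only the one in the channel fits, and I'll confirm that close up with the wrist camera.

Run:
```python
from h import *
c=load('top0')
for n,u,v in [('c1',305,175),('c2',398,190),('c3',390,240),('c4',297,225),('holder',338,213)]: print(n,px(c,u,v,.03).round(3))
s=px(c,340,208,.03)
for yaw in (-20,0,20,70,90,110):
    p=s+[-.06,0,.3]; print(yaw,p.round(3),solve_ik(p,[180,0,yaw]))
i=c['img'][160:260,280:420]; cv2.imwrite('pics/topc.png',cv2.cvtColor(cv2.resize(i,None,fx=5,fy=5,interpolation=2),4))
```

```text
c1 [0.643 0.036 0.03 ]
c2 [ 0.606 -0.212  0.03 ]
c3 [ 0.473 -0.19   0.03 ]
c4 [0.508 0.054 0.03 ]
holder [ 0.542 -0.053  0.03 ]
-20 [ 0.495 -0.059  0.33 ] [-9.61172176e+00 -6.40230584e+00  1.07703887e+02 -2.54444375e-14
  7.86984193e+01  1.00388278e+02]
0 [ 0.495 -0.059  0.33 ] [-9.61172176e+00 -6.40230584e+00  1.07703887e+02 -2.54444375e-14
  7.86984193e+01  8.03882782e+01]
20 [ 0.495 -0.059  0.33 ] [-9.61172176e+00 -6.40230584e+00  1.07703887e+02 -2.54444375e-14
  7.86984193e+01  6.03882782e+01]
70 [ 0.495 -0.059  0.33 ] [-9.61172176e+00 -6.40230584e+00  1.07703887e+02 -2.54444375e-14
  7.86984193e+01  1.03882782e+01]
90 [ 0.495 -0.059  0.33 ] [ -9.61172176  -6.40230584 107.70388652   0.          78.69841932
  -9.61172176]
110 [ 0.495 -0.059  0.33 ] [ -9.61172176  -6.40230584 107.70388652   0.          78.69841932
 -29.61172176]
```

View pics/topc.png

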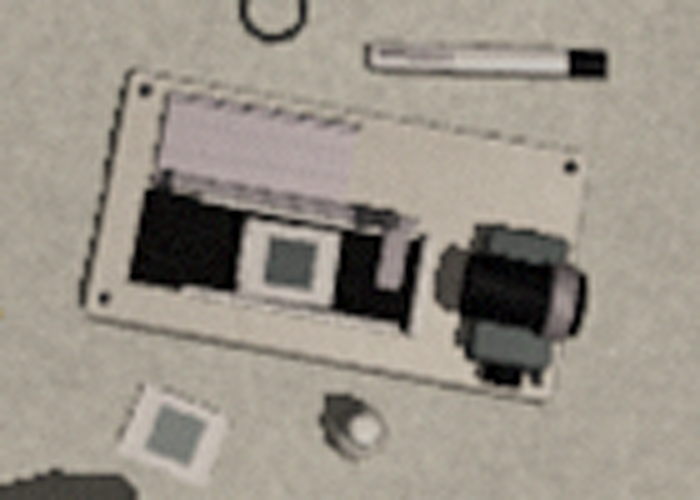

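The crop shows the stage. The holder sits in the channel at crop (290,262), the foot arm at (393,250), the plate at (258,145) and the head at (510,290). I'll look with the wrist camera next.

Run:
```python
from h import *
set_gripper(.04)
movep([.50,-.05,.33],[180,0,81.5])
c=snap('wrist','w0'); print(get_time_s(),c['T'].round(3).tolist(),c['vertical_fov'])
im=cv2.imread('pics/w0.png'); cv2.imwrite('pics/w0b.png',cv2.resize(im,(800,500)))
```

```text
3.2083 [[0.989, -0.141, -0.047, 0.512], [-0.149, -0.938, -0.312, 0.03], [-0.0, 0.316, -0.949, 0.453], [0.0, 0.0, 0.0, 1.0]] 60.37977338539027
```

View pics/w0b.png

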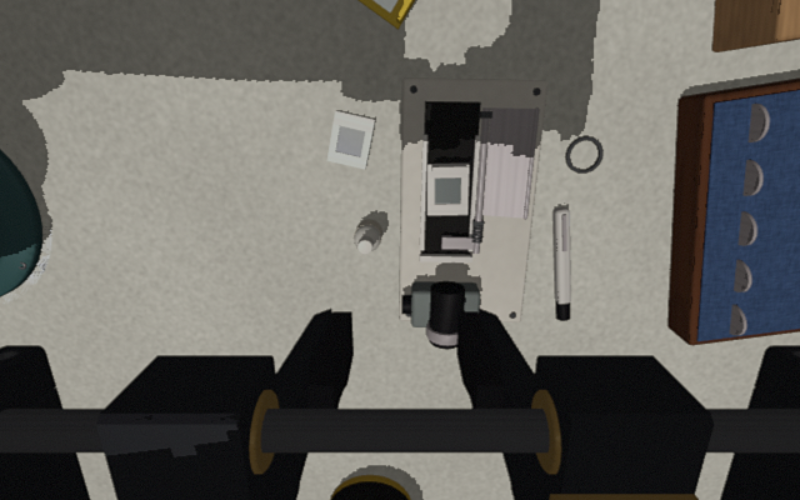

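The wrist view shows the stage at (470,200), the holder at (448,190), the foot at (458,243), and the yellow look-alike outside at (385,8). I'll enlarge the stage.

Run:
```python
from h import *
c=load('w0'); i=c['img'][60:210,315:440]; i=cv2.resize(i,None,fx=4,fy=4,interpolation=cv2.INTER_CUBIC)
i=np.clip(i.astype(float)*1.3,0,255).astype('uint8')
cv2.imwrite('pics/w0c.png',cv2.cvtColor(i,4))
```

```text
(no output)
```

View pics/w0c.png

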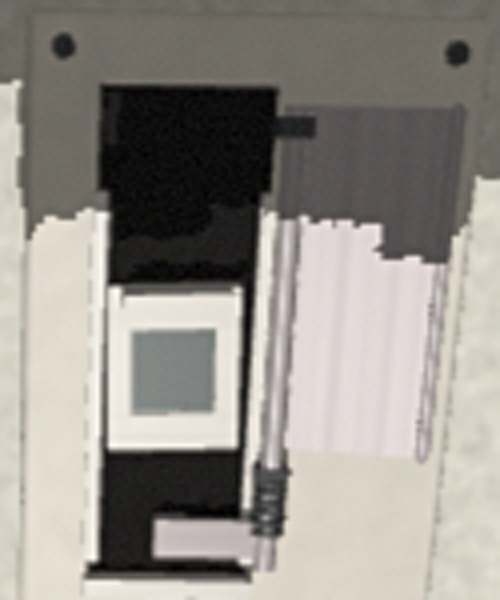

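```bash
cat >> h.py <<'E'
def cw(c,x,y,z=None): return px(c,x/4+315-.375,y/4+60-.375,z)
E
python3 - <<'E'
from h import *
c=load('w0')
A=cw(c,28,12,.03);B=cw(c,490,12,.03);P=cw(c,88,568,.03);Q=cw(c,250,572,.03);R=cw(c,100,86,.03);S=cw(c,277,88,.03)
for n,p in zip('ABPQRS',(A,B,P,Q,R,S)): print(n,p[:2].round(4))
M=(P+Q)/2;N=(R+S)/2
print('lens',np.linalg.norm(M-N),np.linalg.norm(B-A))
ex=(M-N)/np.linalg.norm(M-N); print('ang stage x',np.degrees(np.arctan2(ex[1],ex[0])), 'from AB y', np.degrees(np.arctan2(*(B-A)[[1,0]])), 'RS',np.degrees(np.arctan2(*(S-R)[[1,0]])))
ey=np.array([-ex[1],ex[0],0])
O=M-.015*ex; print('O',O.round(4))
for n,p in zip('ABRSPQ',(A,B,R,S,P,Q)): print(n,((p-O)@ex*1e3).round(1),((p-O)@ey*1e3).round(1))
# depth cloud in stage coords
v,u=np.mgrid[60:210,315:440]; Z=c['z_map'][60:210,315:440]
f=foc(c); X=np.stack([(u-c['cx'])/f*Z,(v-c['cy'])/f*Z,Z],-1)@c['T'][:3,:3].T+c['T'][:3,3]
s=np.stack([(X-O)@ex,(X-O)@ey,X[...,2]],-1)*1e3
np.save('s.npy',s)
for cc in (130,175,220):
    j=int(cc/4); print(cc,[tuple(s[i,j].round(1).tolist()) for i in range(60,115,3)])
E
```

```text
A [0.5135 0.055 ]
B [0.6442 0.0353]
P [ 0.5074 -0.1139]
Q [ 0.5593 -0.1231]
R [0.5312 0.0321]
S [0.582  0.0239]
lens 0.14835331673299168 0.13213315365304523
ang stage x -99.00292246231446 from AB y -8.563423012245094 RS -9.17428136654422
O [ 0.5357 -0.1037  0.03  ]
A -153.3 -46.8
B -154.3 85.4
R -133.4 -25.7
S -133.3 25.7
P 14.5 -26.3
Q 15.5 26.3
130 [(-89.2, -15.8, 29.6), (-85.8, -15.8, 30.1), (-82.0, -15.6, 28.4), (-78.4, -15.5, 28.6), (-76.9, -16.5, 45.1), (-74.9, -17.1, 55.7), (-68.7, -15.7, 36.3), (-64.9, -15.5, 35.4), (-61.2, -15.4, 34.6), (-57.8, -15.4, 36.3), (-53.6, -15.0, 33.3), (-49.8, -14.9, 33.2), (-46.0, -14.8, 32.7), (-42.3, -14.7, 32.8), (-38.5, -14.6, 33.0), (-35.4, -14.7, 35.9), (-31.7, -14.6, 36.4), (-27.6, -14.4, 35.0), (-22.7, -14.0, 31.1)]
175 [(-89.3, -2.6, 29.2), (-85.8, -2.5, 29.5), (-82.3, -2.4, 30.0), (-78.5, -2.1, 28.6), (-77.1, -3.7, 46.0), (-75.2, -4.7, 57.4), (-68.6, -2.3, 35.2), (-65.3, -2.4, 37.4), (-61.2, -1.9, 34.0), (-57.3, -1.6, 32.7), (-53.8, -1.6, 33.9), (-49.8, -1.3, 32.2), (-46.4, -1.3, 33.9), (-42.7, -1.2, 34.2), (-38.8, -1.0, 33.7), (-35.5, -1.1, 36.0), (-31.4, -0.8, 34.8), (-27.9, -0.8, 35.9), (-22.4, 0.0, 29.4)]
220 [(-89.4, 11.9, 29.3), (-85.8, 12.2, 28.6), (-82.3, 12.2, 29.5), (-79.0, 12.2, 31.2), (-77.6, 10.1, 48.4), (-75.4, 8.9, 58.2), (-68.9, 12.0, 36.3), (-65.4, 12.1, 37.5), (-61.8, 12.3, 37.1), (-58.0, 12.6, 36.3), (-54.2, 12.9, 35.4), (-50.6, 13.0, 35.9), (-46.7, 13.3, 35.1), (-43.2, 13.3, 36.4), (-39.3, 13.6, 35.6), (-35.5, 13.8, 35.2), (-31.9, 13.9, 36.2), (-28.5, 13.9, 37.9), (-22.4, 15.3, 28.8)]
```

Stage frame: origin at (0.5357,-0.1037), x direction -98.8°. The tab's rear face is at stage x≈-77. Next I go above, descend behind the tab and press.

```bash
cat >> h.py <<'E'
O=np.array([.5356,-.1032,0.]);a=np.radians(-98.8);EX=np.array([np.cos(a),np.sin(a),0]);EY=np.array([-EX[1],EX[0],0])
def st(x,y,h): "TCP pos for tool-centre stage x,y mm, tips h mm above top"; return O+EX*x/1e3+EY*y/1e3+[0,0,.052+h/1e3]
E
python3 - <<'E'
from h import *
movep(st(-95,28,60),[180,0,81.2])
movel(st(-95,28,22),v=.1)
f0=get_contact_force()
g=movel(st(-95,28,9.3),v=.03,guard=20)
print(g,get_tcp_pos(),st(-95,28,9.3),f0,get_contact_force(),get_width(),get_time_s())
c=snap('wrist','w1');d=snap('side','s1')
p=proj(d,st(-50,20,-40));print(p)
i=cv2.resize(d['img'][150:240,260:400],None,fx=4,fy=4,interpolation=2)
j=cv2.resize(c['img'],(560,350))
cv2.imwrite('pics/p1.png',cv2.cvtColor(np.vstack([i,j])[:600] if 0 else np.vstack([i[60:310],j]),4))
E
```

```text
False [ 0.58020475 -0.01384332  0.06291399] [ 0.57780405 -0.01360191  0.0613    ] [-0.10746619  0.56695219  0.33683575] [ 1.84080025 -0.46167124  7.20342619] 0.039999420550609704 5.25
[322.52717991 202.21936107]
```

View pics/p1.png

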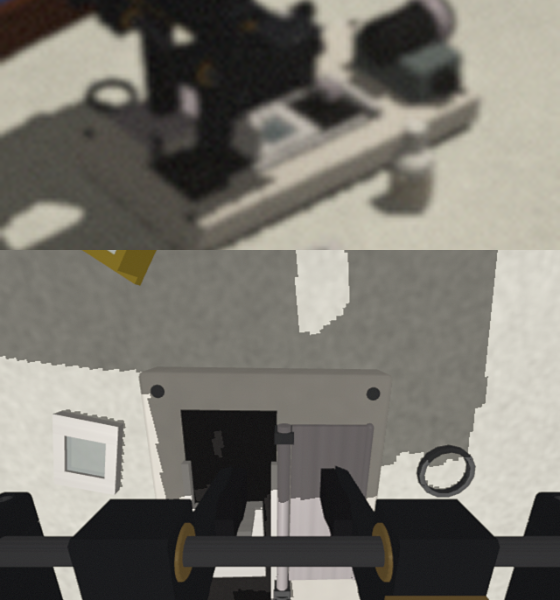

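Two fingertips are down: one on the plate near (335,480), the other in the channel behind the holder at (215,480). The pressing force is 7 N. I'll go slightly deeper and push.

Run:
```python
from h import *
def rep(t):
    p=get_tcp_pos()-O; f=get_contact_force(); print(t,'x %.1f y %.1f h %.1f'%(p@EX*1e3,p@EY*1e3,p[2]*1e3-52),'F along x %.1f y %.1f z %.1f'%(f@EX,f@EY,f[2]),round(get_time_s(),2))
movel(st(-95,27,7.8),v=.03); rep('press')
for x in (-84,-70,-58,-50):
    g=movel(st(x,27,7.8),v=.04,guard=10); rep(g)
    if g: break
else:
    g=movel(st(-36,27,7.8),v=.015,guard=6); rep(g)
```

```text
press x -95.1 y 30.2 h 9.9 F along x 0.7 y 2.8 z 6.4 5.6
False x -84.9 y 29.3 h 9.7 F along x -3.2 y 1.3 z 6.8 6.03
False x -71.0 y 29.1 h 9.6 F along x -3.0 y 1.5 z 7.1 6.53
False x -59.0 y 29.0 h 9.6 F along x -4.2 y -0.2 z 7.8 6.97
False x -51.0 y 29.0 h 9.5 F along x -3.5 y 0.4 z 7.0 7.33
True x -44.1 y 29.1 h 10.1 F along x -1.1 y -1.7 z 7.5 7.92
```

Run:
```python
from h import *
def rep(t):
    p=get_tcp_pos()-O; f=get_contact_force(); print(t,'x %.1f y %.1f h %.1f'%(p@EX*1e3,p@EY*1e3,p[2]*1e3-52),'F along x %.1f y %.1f z %.1f'%(f@EX,f@EY,f[2]),round(get_time_s(),2))
rep('now')
for x in np.arange(-43.5,-36,.7):
    g=movel(st(x,27,7.8),v=.015,guard=15); hold(.1); rep((x.round(1),g))
    if g or get_contact_force()@EX<-9: break
c=snap('wrist','w2');d=snap('top','t2')
i=cv2.resize(d['img'][160:260,280:420],None,fx=4,fy=4,interpolation=2)
cv2.imwrite('pics/p2.png',cv2.cvtColor(i,4))
```

```text
now x -44.1 y 29.1 h 10.1 F along x -1.1 y -1.7 z 7.5 7.92
(np.float64(-43.5), False) x -44.1 y 28.9 h 9.6 F along x -1.6 y 1.9 z 8.3 8.36
(np.float64(-42.8), False) x -44.0 y 29.0 h 9.6 F along x -4.9 y -0.7 z 8.6 8.71
(np.float64(-42.1), False) x -44.0 y 29.0 h 9.7 F along x -7.1 y 2.0 z 8.8 9.06
(np.float64(-41.4), False) x -43.9 y 29.0 h 9.8 F along x -10.2 y -0.0 z 10.1 9.41
```

View pics/p2.png

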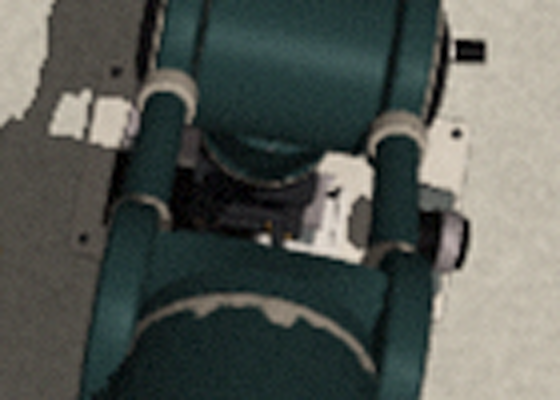

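The top view is hidden by the arm. The force builds at x≈-44, which is exactly the home position, so the holder is hard against the stop. I back off with the clip still pressed, then let it down gently.

Run:
```python
from h import *
movel(st(-51,27,7.8),v=.02); print(get_contact_force(),(get_tcp_pos()-O)@EX)
movel(st(-51,27,25),v=.03)
movel(st(-51,27,70),v=.1)
movep([.50,-.05,.33],[180,0,81.5]); hold(.3)
print(get_time_s(),get_contact_force())
c=snap('wrist','w3')
i=c['img'][60:210,315:440]; i=cv2.resize(i,None,fx=4,fy=4,interpolation=cv2.INTER_CUBIC)
d=snap('top','t3'); 
cv2.imwrite('pics/p3.png',cv2.cvtColor(np.clip(i*1.3,0,255).astype('uint8'),4))
v,u=np.mgrid[60:210,315:440]; Z=c['z_map'][60:210,315:440]
f=foc(c); X=np.stack([(u-c['cx'])/f*Z,(v-c['cy'])/f*Z,Z],-1)@c['T'][:3,:3].T+c['T'][:3,3]
for cc in (130,175):
    j=cc//4; print([tuple(np.round([(X[k,j]-O)@EX*1e3,(X[k,j]-O)@EY*1e3,X[k,j,2]*1e3],1).tolist()) for k in range(94,146,3)])
```

```text
[ 0.44989638 -4.55415634  7.94292267] -0.050062820769705446
12.65 [-0.53685073 -0.16296401 -0.17554912]
[(-48.8, -15.8, 30.5), (-44.7, -15.5, 28.6), (-40.9, -15.5, 28.8), (-37.2, -15.4, 29.4), (-34.0, -15.5, 31.9), (-33.6, -16.3, 46.6), (-32.6, -17.0, 57.4), (-23.8, -15.5, 37.2), (-18.9, -15.1, 33.2), (-14.7, -14.9, 31.9), (-129.2, -43.5, 451.1), (-7.3, -14.9, 33.7), (-3.2, -14.7, 33.3), (0.4, -14.7, 34.4), (5.0, -14.5, 32.5), (7.8, -14.6, 36.2), (12.2, -14.4, 35.1), (16.2, -14.3, 35.4)]
[(-48.5, -2.0, 28.6), (-44.9, -2.0, 29.5), (-40.9, -1.7, 28.4), (-37.1, -1.6, 28.6), (-33.6, -1.6, 29.9), (-33.7, -3.1, 46.6), (-32.2, -3.9, 55.6), (-23.3, -1.7, 34.9), (-19.0, -1.4, 33.4), (-15.1, -1.2, 33.0), (-11.1, -1.0, 32.8), (-7.4, -1.0, 33.7), (-4.8, -1.3, 38.1), (-2.5, -1.7, 43.7), (0.9, -1.7, 44.9), (4.6, -1.6, 45.7), (11.7, -0.5, 36.5), (16.1, -0.3, 35.5)]
```

View pics/p3.png

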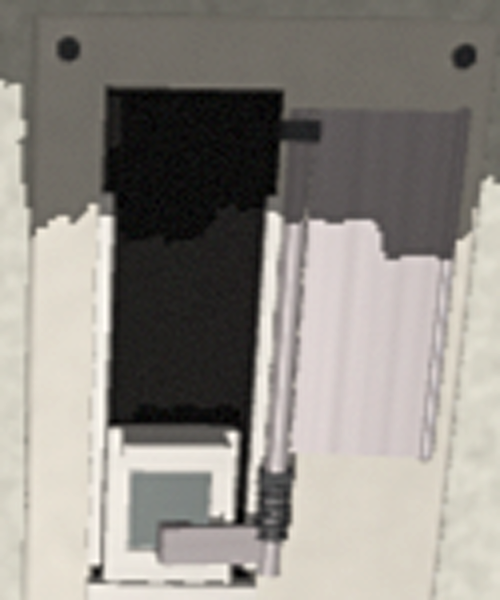

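The holder's front meets the stop at crop (165,580), the foot rests on it at (210,543), and the hand is clear.

```bash
python3 -c "
from workcell import *
print(hand_in())"
```

```text
the job is handed in; nothing more can be done
None
```

The slide holder is fully home against the end stop with the clip's foot resting on it and the hand clear, and the job was handed in shortly after 12.7 s of the 35 s allowed.

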